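# Load the free bay of the glue press

### The job

Of the three bays of the glue press, two still hold finished blocks and one is free, lined with a blue slip. Stand the loose two-tone block from the desk in the middle of the free bay, upright on the slip, with its dark end towards the far rail; then slide that bay's jaw gently forward by its red knob until the block is nipped snug between jaw and rail, and let go. Leave the finished blocks, their jaws, the tin and the offcut alone.

Things in the scene. Friction and masses are not known exactly. Their poses are not given: they have to be found in the camera images.
- press: Fixed glue press: plywood base 280 x 330 x 12 mm (x, y, z), origin at the centre of its underside on the desk; its x axis points from the open side to the stop rail, z up. Aluminium stop rail across the far end, its face at x = +85 mm, 28 mm tall above the base (top 40 mm above the desk). Three bays run along x, at y = +100 (jaw0), 0 (jaw1) and -100 mm (jaw2), with no walls between them. It stands turned by up to about 17 degrees.
- slip: Blue slip 88 x 70 mm, under 1 mm thick, fixed on the base of the one free bay; origin at its centre, 12 mm above the desk, axes as the press. The centre of a block home against the rail is within 1 mm of the slip's centre as seen from above. Which bay it lies in changes.
- block_center (a point): Centre (half-way up) of the loose block to be loaded, lying on the desk: pale wood 70 x 42 x 40 mm (x, y, z), 85 g or so, with a 14 mm thick dark wood layer at its +x end; z up.
- block_dark_end (a point): Middle of the loose block's dark end face, 35 mm from its centre along its +x.
- done_a_center (a point): Centre of a finished block (same shape as the loose one) standing in one of the bays; leave alone.
- done_b_center (a point): Centre of the other finished block, in another bay; leave alone.
- jaw0 (a joint): Slide of the left (+y) jaw, m. 0 = fully open (nearest the robot); grows as the jaw moves along the press's +x towards the stop rail; end of travel 0.075. About 0.060 when it nips a block that is home against the rail, about 0 to 0.02 at the start. It drags with about 3 N, has no spring and stays where it is left.
- jaw0_knob (a point): Centre of the red upright knob of the left (+y) jaw: cylinder 16 mm in diameter, 32 mm tall, from 16 mm below to 16 mm above this point (52 to 84 mm above the desk), standing on the middle of the jaw. Axes as the press.
- jaw0_face (a point): Centre of the pressing face of the left (+y) jaw, 12 mm ahead (+x) of the knob's axis, 32 mm above the desk. The jaw is an aluminium plate 24 mm thick, 60 mm wide, its top 52 mm above the desk.
- jaw1 (a joint): Slide of the middle jaw, m. 0 = fully open (nearest the robot); grows as the jaw moves along the press's +x towards the stop rail; end of travel 0.075. About 0.060 when it nips a block that is home against the rail, about 0 to 0.02 at the start. It drags with about 3 N, has no spring and stays where it is left.
- jaw1_knob (a point): Centre of the red upright knob of the middle jaw: cylinder 16 mm in diameter, 32 mm tall, from 16 mm below to 16 mm above this point (52 to 84 mm above the desk), standing on the middle of the jaw. Axes as the press.
- jaw1_face (a point): Centre of the pressing face of the middle jaw, 12 mm ahead (+x) of the knob's axis, 32 mm above the desk. The jaw is an aluminium plate 24 mm thick, 60 mm wide, its top 52 mm above the desk.
- jaw2 (a joint): Slide of the right (-y) jaw, m. 0 = fully open (nearest the robot); grows as the jaw moves along the press's +x towards the stop rail; end of travel 0.075. About 0.060 when it nips a block that is home against the rail, about 0 to 0.02 at the start. It drags with about 3 N, has no spring and stays where it is left.
- jaw2_knob (a point): Centre of the red upright knob of the right (-y) jaw: cylinder 16 mm in diameter, 32 mm tall, from 16 mm below to 16 mm above this point (52 to 84 mm above the desk), standing on the middle of the jaw. Axes as the press.
- jaw2_face (a point): Centre of the pressing face of the right (-y) jaw, 12 mm ahead (+x) of the knob's axis, 32 mm above the desk. The jaw is an aluminium plate 24 mm thick, 60 mm wide, its top 52 mm above the desk.
- tin_center (a point): Centre of a small tin 60 mm in diameter, 60 mm tall, on the desk; leave alone.
- offcut_center (a point): Centre of a wood offcut 110 x 45 x 22 mm lying on the desk; leave alone.
Things that resemble listed ones, but are neither listed nor needed, are in the scene too. What is shaped like the part that bears block_center but pink or turquoise is not meant.

How it is judged:
By the outcome, as a careful person would: the job done as asked, in the order asked, and still so for the second after the job is handed in, with the robot touching nothing.
It also fails if it takes over 45 s, if anything falls off the work surface, if the arm or the gripper's body presses on something with over 40 N, if the wrist force passes 120 N, or if a joint passes its speed limit or range.

### The arm

A 6-joint arm with a two-finger parallel gripper is mounted at the origin on the work surface. World frame = base frame: x ahead of the robot, y to its left, z up, the work surface at z = 0. Lengths are in mm, angles in rad, forces in N, time in s.
With the tool pointing down it reaches from about 250 to 775 mm from the base axis. Payload 8.9 kg.
Tool frame: the origin (TCP) lies midway between the tips of the shut fingers; the grasp point (between the pads) lies 19 mm behind it; z points along the fingers, y is the line along which they close (so a half turn about z gives the same grasp; the last joint's range is limited). The gripper opens to 85 mm and grips with 20 to 120 N. Pads are 22 mm wide; open, the fingers measure 114 mm over their backs; the gripper's body (76 mm by 85 mm) begins 54 mm behind the grasp point. The pads swing forward as they close: fully open they stand 13 mm farther back than shut.
Start: joints at [1.077, 0.291, -0.153, 1.127, 0, 1.431], TCP at [182.381, 492.302, 231.305] pointing down, gripper open.
Joint ranges: [-2.52, 2.52], [-0.91, 1.74], [-1.3, 1.37], [-1.96, 2.02], [-1.52, 1.47], [-3.14, 3.14]. Speed limits (rad/s): [2.22, 2.22, 2.79, 3.14, 3.14, 3.14].

### API

Orientations are given as [roll, pitch, yaw] about the fixed x, y, z axes, in that order (R = Rz(yaw) Ry(pitch) Rx(roll)).
In Python, from station import state, camera, hand_in, recognise, place_of gives the robot as it stands.
- The arm moves only by the tool arm_command, never from a script. Its argument "plan" is a list of rows, each an object of numbers: "tx", "ty", "tz": the shift along the tool's x, y, z scaled (see below); "roll": the turn about the tool's z scaled (see below). In form: [{"tx": .., "ty": .., "tz": .., "roll": ..}, ...]. A call has 1 to 10 rows; each row is the pose to reach, as a shift and turn from the pose commanded when the call began, along the tool's axes at that moment; what a row does not reach only later rows make up. The controller multiplies each number of a shift by 1000 mm and each number of a turn by 90 degrees. A row lasts 1/8 s, in which the tool goes at most 62.5 mm and 10.7 degrees, less where a joint would pass 70% of its speed; a pose out of reach is approached as far as the arm can. A call with a number of a shift or a turn outside -1 to 1 is refused whole. A call with a gripper value outside its range is refused whole. "hand" is the closure, from 0 (fully open) to 1 (shut), set as the call begins (left out, the last holds). The fingers move at their own pace and stop on an object; "squeeze" is the grip in N (left out, the last holds). Time passes only in rows, so rows that repeat a pose let the fingers close. It gives the time, the measured TCP pose, the force, the opening and the grip force at its end, in the units of the state.
- state(): the state, without advancing time (a new reading comes with each control period).
- camera(name): name is "side" or "top" or "wrist"; returns a dict with "pixels" (480x640x3 uint8, blue, green, red), "mtx" (3x3 intrinsics, pixels), "T" (4x4, takes a point from camera to world coordinates). Camera axes: x right, y up, looking along -z (the intrinsics and any distortion apply to the point x, -y, -z); pixel columns grow to the right and rows downward; lengths in mm; the calibration is good to about 2 mm. A picture is of the moment at which its call begins. There is no depth.
- hand_in(): hands the job in; it is judged then, once.
Trained networks look in a picture, given as the dict that the camera call returned (one of the last four; its "shot" number tells which), for a name from the list of things; names that differ only in an ending like _2 or _b are one class to them, and where a whole thing is asked for, a point or a joint stands for the part that bears it (a point fixed in the world has none). Each returns a list of dicts, best first, with "conf" (0 to 1); they miss things now and then, are a little off and sometimes report something else, mostly with a low value. They report only what shows in the picture. A call takes as long as a camera call. They do not tell look-alikes from the thing itself.
- recognise(picture, query): "at" ([x, y, z] in mm, in world coordinates, good to about 4 mm: the middle of the surface that is visible of it).
- place_of(picture, query): "at" ([x, y, z] in mm, in world coordinates, good to about 4 mm: a listed point, or the origin of a listed thing).
The state is a dict: "time": time; "joint_pos": joint angles; "qd": joint speeds; "joint_efforts": joint torques, N m; "tool_pos": TCP position; "tool_rot": TCP orientation; "force": force on the tool from outside, world axes, zero at the start; "wrist_torque": the same for the moment, N m; "grip_width": finger opening in mm; "gripper_force": force on a finger pad.
Only numpy, scipy, OpenCV 4.12 (cv2) and the standard library are available. Lean on these libraries where they do the work, as an engineer would, in place of code of your own. Each camera call takes 0.05 s, during which the arm holds its last target. There are 200 camera calls.

## Working session

There is one attempt and no reset: what is moved stays moved. The work goes in short steps, Python scripts to look and compute and a tool call to move; the robot and the scene stay as the last step left them, time stands still between calls to the robot, and variables do not carry over. Pictures are saved under pics/ and viewed, at most 10 in all, crops included, and the job is handed in when it is done.

Besides the shell and the picture viewer there is one more tool, called after "Emit:" as name([rows], argument=value, ...), one row to a line, values as JSON. arm_command: Moves the arm, as the interface text tells. Its arguments: {"type":"object","properties":{"plan":{"type":"array","items":{"type":"object","properties":{"tx":{"type":"number","minimum":-1,"maximum":1},"ty":{"type":"number","minimum":-1,"maximum":1},"tz":{"type":"number","minimum":-1,"maximum":1},"roll":{"type":"number","minimum":-1,"maximum":1}}}},"hand":{"type":"number"},"squeeze":{"type":"number"}},"required":["plan"]}

```bash
mkdir -p pics; ls
python3 - <<'E'
from station import *
import cv2,numpy as np
s=state();print(s)
for n in("top","side"):
    p=camera(n);cv2.imwrite(f"pics/{n}0.png",p["pixels"])
    print(n,p["mtx"].round(1).tolist(),p["T"].round(3).tolist(),[k for k in p])
    for q in["press","slip","block_center","block_dark_end","done_a_center","jaw0_knob","jaw1_knob","jaw2_knob","tin_center","offcut_center"]:
        print(q,[(np.round(d["at"]).tolist(),round(d["conf"],2)) for d in place_of(p,q)][:4])
E
```

```text
pics
{'time': 0.0, 'joint_pos': array([ 1.07666133e+00,  2.91286378e-01, -1.54158289e-01,  1.12669356e+00,
        1.42735236e-05,  1.43144903e+00]), 'qd': array([ 1.80771837e-05, -2.94961880e-04, -6.20361874e-04, -4.52797039e-04,
        1.39945274e-03,  1.56720440e-04]), 'joint_efforts': array([ 2.60458006e-05, -5.37136710e+01,  3.31370974e+01,  1.56728493e-02,
       -2.89327882e-04,  5.34460582e-06]), 'tool_pos': array([182.1785316 , 491.8942446 , 230.71721171]), 'tool_rot': array([-3.14026575e+00, -2.00519995e-04,  2.78680481e+00]), 'force': array([ 0.22656087, -0.07854534, -0.05790381]), 'wrist_torque': array([-0.02124775,  0.01306077, -0.02096394]), 'gripper_force': 0.0, 'grip_width': 85.65252353805046}
top [[477.3, 0.0, 322.0], [0.0, 477.3, 242.9], [0.0, 0.0, 1.0]] [[-0.001, 0.992, -0.124, 430.018], [-1.0, -0.004, -0.025, 51.39], [-0.025, 0.124, 0.992, 1097.705], [0.0, 0.0, 0.0, 1.0]] ['pixels', 'mtx', 'T', 'shot']
press [([555.0, 68.0, -3.0], 0.72), ([487.0, -261.0, 20.0], 0.63)]
slip [([588.0, 172.0, 12.0], 0.55)]
block_center [([606.0, -272.0, 21.0], 0.97), ([430.0, -363.0
[... 601 characters left out ...]
 [-0.528, 0.632, -0.567, -662.515], [-0.018, 0.659, 0.752, 1022.462], [0.0, 0.0, 0.0, 1.0]] ['pixels', 'mtx', 'T', 'shot']
press [([555.0, 66.0, -1.0], 0.88)]
slip [([589.0, 172.0, 13.0], 0.58)]
block_center [([435.0, -367.0, 18.0], 0.89), ([486.0, -259.0, 20.0], 0.77), ([355.0, -243.0, 25.0], 0.73), ([609.0, -273.0, 18.0], 0.58)]
block_dark_end [([613.0, -309.0, 21.0], 0.93), ([463.0, -381.0, 17.0], 0.79), ([383.0, -234.0, 22.0], 0.75), ([511.0, -290.0, 22.0], 0.73)]
done_a_center [([618.0, -28.0, 33.0], 0.64)]
jaw0_knob []
jaw1_knob [([511.0, 62.0, 69.0], 0.68)]
jaw2_knob [([518.0, -42.0, 68.0], 0.82)]
tin_center [([738.0, -283.0, 34.0], 0.76)]
offcut_center [([488.0, -258.0, 22.0], 0.69)]
```

View pics/top0.png

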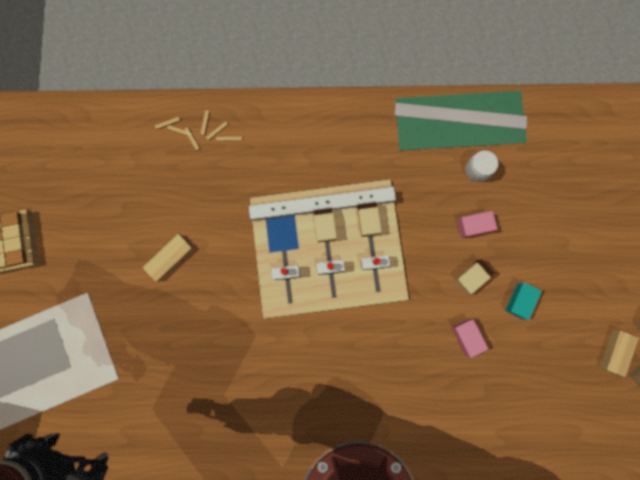

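View pics/side0.png

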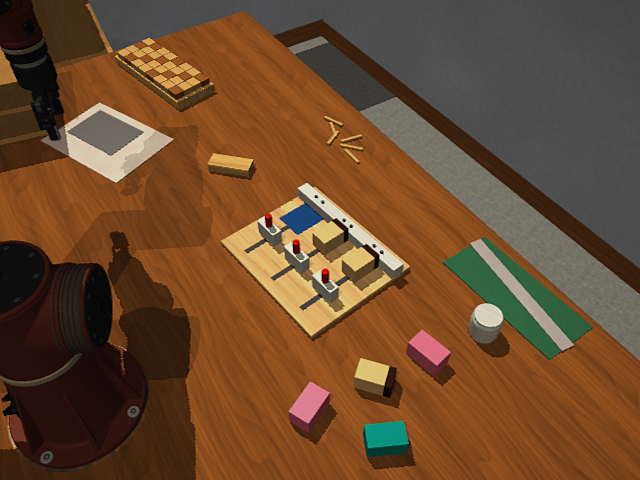

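The top view shows the blue slip in the left bay (282,232). The loose two-tone block is at (474,277) with its dark end to the lower right, and the pink and turquoise blocks near it are decoys. The side view agrees, with the block at (375,377). The free jaw is jaw0, and I'm moving over the block for a closer look.

Emit:
arm_command([
  {"tx": -0.547, "ty": -0.598, "tz": 0.03, "roll": 0.348},
  {"tx": -0.547, "ty": -0.598, "tz": 0.03, "roll": 0.348},
  {"tx": -0.547, "ty": -0.598, "tz": 0.03, "roll": 0.348},
  {"tx": -0.547, "ty": -0.598, "tz": 0.03, "roll": 0.348},
  {"tx": -0.547, "ty": -0.598, "tz": 0.03, "roll": 0.348},
  {"tx": -0.547, "ty": -0.598, "tz": 0.03, "roll": 0.348},
  {"tx": -0.547, "ty": -0.598, "tz": 0.03, "roll": 0.348},
  {"tx": -0.547, "ty": -0.598, "tz": 0.03, "roll": 0.348},
  {"tx": -0.547, "ty": -0.598, "tz": 0.03, "roll": 0.348},
  {"tx": -0.547, "ty": -0.598, "tz": 0.03, "roll": 0.348},
], hand=0, squeeze=30)

```text
time: 2.35
tool_pos: [418.1, -88.6, 208.4]
tool_rot: [3.141, 0.001, 2.24]
force: [1.6, 1.6, 0.4]
grip_width: 85.4
gripper_force: 0.0
```

Emit:
arm_command([
  {"tx": -0.176, "ty": -0.051, "tz": 0.01},
  {"tx": -0.176, "ty": -0.051, "tz": 0.01},
  {"tx": -0.176, "ty": -0.051, "tz": 0.01},
  {"tx": -0.176, "ty": -0.051, "tz": 0.01},
  {"tx": -0.176, "ty": -0.051, "tz": 0.01},
  {"tx": -0.176, "ty": -0.051, "tz": 0.01},
])

```text
schema error: expected keys tx, ty, tz, roll
```

```bash
cat > h.py <<'E'
from station import *
import cv2,numpy as np
def shift(tgt,yaw=None):
    s=state();p=s["tool_pos"];w=s["tool_rot"][2];d=np.array(tgt)-p
    c,n=np.cos(w),np.sin(w)
    print("tcp",p.round(1),"yaw",w.round(3),"tx %.4f ty %.4f tz %.4f"%((c*d[0]+n*d[1])/1e3,(n*d[0]-c*d[1])/1e3,-d[2]/1e3),
      "" if yaw is None else "roll %.4f"%(-((yaw-w+np.pi)%(2*np.pi)-np.pi)/(np.pi/2)))
def toworld(p,uv,z):
    uv=np.atleast_2d(uv).astype(float);n=cv2.undistortPoints(uv[:,None],p["mtx"],None)[:,0]
    r=np.c_[n[:,0],-n[:,1],-np.ones(len(n))]@p["T"][:3,:3].T;o=p["T"][:3,3]
    return o+r*((z-o[2])/r[:,2])[:,None]
def toimg(p,P):
    q=(np.atleast_2d(P)-p["T"][:3,3])@p["T"][:3,:3];q=q*[1,-1,-1];u=q@p["mtx"].T
    return u[:,:2]/u[:,2:]
E
python3 - <<'E'
from h import *
p=camera("top");hsv=cv2.cvtColor(p["pixels"],cv2.COLOR_BGR2HSV)
cv2.imwrite("pics/top1.png",p["pixels"])
m=cv2.inRange(hsv,(100,120,60),(125,255,255))
c=max(cv2.findContours(m,0,2)[0],key=cv2.contourArea)
w=toworld(p,c[:,0],12.5)[:,:2].astype(np.float32);print("slip",cv2.minAreaRect(w))
m=cv2.inRange(hsv,(0,180,120),(6,255,255))|cv2.inRange(hsv,(172,180,120),(180,255,255))
for c in cv2.findContours(m,0,2)[0]:
    M=cv2.moments(c)
    if M["m00"]>15: print("red",M["m00"],toworld(p,[M["m10"]/M["m00"],M["m01"]/M["m00"]],84))
p=camera("wrist");cv2.imwrite("pics/w1.png",p["pixels"])
print(p["T"].round(2).tolist())
for q in["block_center","block_dark_end"]:
    print(q,[(np.round(d["at"],1).tolist(),round(d["conf"],2)) for d in place_of(p,q)][:4])
print(toimg(p,[[487,-259,40],[510,-288,40]]));print(state()["tool_pos"])
E
```

```text
slip ((587.2620849609375, 171.2425994873047), (76.96744537353516, 61.9182014465332), 7.39464807510376)
[[0.79, -0.58, -0.2, 370.14], [0.62, 0.74, 0.25, -29.95], [-0.0, -0.32, 0.95, 350.17], [0.0, 0.0, 0.0, 1.0]]
block_center [([352.0, -238.7, 16.7], 0.87), ([482.2, -261.0, 19.0], 0.74), ([606.7, -270.9, 19.4], 0.66)]
block_dark_end [([385.4, -230.1, 17.2], 0.95), ([508.6, -290.8, 18.3], 0.88), ([467.9, -375.3, 18.2], 0.86)]
[[259.3196128  389.20018525]
 [261.1483753  421.13902998]]
[417.421699   -87.17029375 207.91833415]
```

View pics/w1.png

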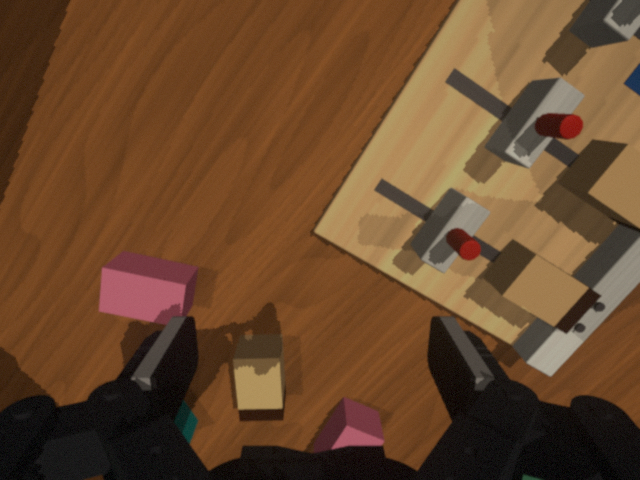

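The wrist view shows the block at (259,385), with its dark end at the bottom (261,415). The pink decoys are beside it. The last move was refused because each row needs "roll", so I'm sending it again.

Emit:
arm_command([
  {"tx": -0.178, "ty": -0.053, "tz": 0.01, "roll": 0},
  {"tx": -0.178, "ty": -0.053, "tz": 0.01, "roll": 0},
  {"tx": -0.178, "ty": -0.053, "tz": 0.01, "roll": 0},
  {"tx": -0.178, "ty": -0.053, "tz": 0.01, "roll": 0},
  {"tx": -0.178, "ty": -0.053, "tz": 0.01, "roll": 0},
  {"tx": -0.178, "ty": -0.053, "tz": 0.01, "roll": 0},
])

```text
time: 3.3
tool_pos: [486.3, -257.0, 198.6]
tool_rot: [3.141, -0.0, 2.242]
force: [0.9, -0.2, 0.7]
grip_width: 85.4
gripper_force: 0.0
```

Run:
```python
from h import *
p=camera("wrist");np.savez("w2",**p);im=p["pixels"].copy()
c,d=[place_of(p,q) for q in["block_center","block_dark_end"]]
for q in(c,d): print([(np.round(x["at"],1).tolist(),round(x["conf"],2)) for x in q][:4])
u=toimg(p,[[487,-259,40]])[0].astype(int);print(u)
x0,y0=max(u[0]-100,0),max(u[1]-75,0)
cv2.imwrite("pics/w2.png",cv2.resize(im[y0:y0+150,x0:x0+200],None,fx=4,fy=4,interpolation=2));print(x0,y0,state()["tool_pos"])
```

```text
[([433.4, -367.0, 19.7], 0.77), ([485.8, -256.6, 18.1], 0.72), ([606.0, -270.7, 20.9], 0.67), ([354.1, -240.7, 19.6], 0.58)]
[([508.3, -290.0, 15.7], 0.98), ([470.0, -377.8, 17.8], 0.94), ([609.3, -304.8, 20.9], 0.79), ([387.9, -230.3, 18.4], 0.67)]
[311 219]
211 144 [ 486.45067935 -257.6984566   198.68806671]
```

View pics/w2.png

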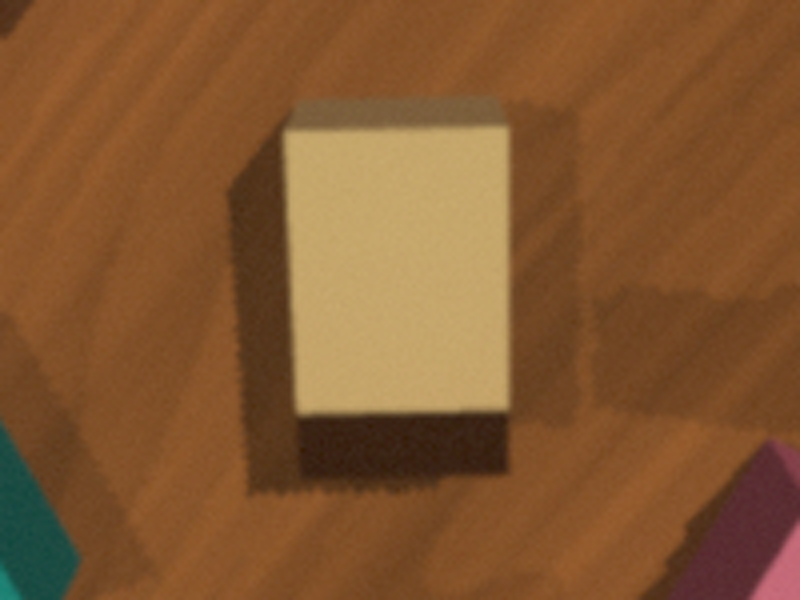

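The crop shows the block's top face: back corners at (285,128) and (508,126), dark end corners at (300,474) and (508,470). It is almost aligned with the tool, and I'm converting these to world coordinates.

Run:
```python
from h import *
p=dict(np.load("w2.npz"))
q=np.array([[285,128],[508,126],[508,471],[300,475],[510,411],[296,415]])/4+[210.6,143.6]
w=toworld(p,q,40)[:,:2];print(w.round(1))
ed=np.diff(w[[0,1,2,3,0]],axis=0);print(np.linalg.norm(ed,axis=1).round(1))
c=w[:4].mean(0);a=(w[2]+w[3]-w[0]-w[1])/2;ang=np.arctan2(a[1],a[0]);print("c",c,"ang",ang,"len",np.linalg.norm(a))
shift([c[0],c[1],5],ang+np.pi)
```

```text
[[ 448.3 -246.3]
 [ 480.7 -220.1]
 [ 524.8 -273.4]
 [ 492.7 -300. ]
 [ 517.  -263.3]
 [ 484.3 -290.3]]
[41.7 69.2 41.7 69.7]
c [ 486.63372741 -259.94344647] ang -0.8802904302902189 len 69.44080324612057
tcp [ 486.5 -257.7  198.7] yaw 2.242 tx -0.0019 ty -0.0013 tz 0.1937 roll -0.0126
```

Emit:
arm_command([
  {"tx": -0.002, "ty": -0.0013, "tz": 0.05, "roll": -0.0126},
  {"tx": -0.002, "ty": -0.0013, "tz": 0.1, "roll": -0.0126},
  {"tx": -0.002, "ty": -0.0013, "tz": 0.14, "roll": -0.0126},
  {"tx": -0.002, "ty": -0.0013, "tz": 0.17, "roll": -0.0126},
  {"tx": -0.002, "ty": -0.0013, "tz": 0.19, "roll": -0.0126},
  {"tx": -0.002, "ty": -0.0013, "tz": 0.19, "roll": -0.0126},
])

```text
time: 4.2
tool_pos: [485.7, -260.0, 7.2]
tool_rot: [-3.141, -0.003, 2.26]
force: [-0.5, -0.1, -0.1]
grip_width: 85.5
gripper_force: 0.0
```

Emit:
arm_command([
  {"tx": 0, "ty": 0, "tz": 0, "roll": 0},
  {"tx": 0, "ty": 0, "tz": 0, "roll": 0},
  {"tx": 0, "ty": 0, "tz": 0, "roll": 0},
  {"tx": 0, "ty": 0, "tz": 0, "roll": 0},
  {"tx": 0, "ty": 0, "tz": 0, "roll": 0},
  {"tx": 0, "ty": 0, "tz": 0, "roll": 0},
], hand=1, squeeze=30)

```text
time: 4.95
tool_pos: [487.3, -261.6, 9.3]
tool_rot: [3.141, 0.002, 2.26]
force: [-0.2, 0.3, 6.8]
grip_width: 41.3
gripper_force: 31.2
```

Emit:
arm_command([
  {"tx": 0, "ty": 0, "tz": -0.05, "roll": 0},
  {"tx": 0, "ty": 0, "tz": -0.1, "roll": 0},
  {"tx": 0.03, "ty": 0.05, "tz": -0.16, "roll": -0.1},
  {"tx": 0.05, "ty": 0.1, "tz": -0.16, "roll": -0.2},
  {"tx": 0.08, "ty": 0.15, "tz": -0.16, "roll": -0.3},
  {"tx": 0.11, "ty": 0.2, "tz": -0.16, "roll": -0.4},
  {"tx": 0.13, "ty": 0.25, "tz": -0.16, "roll": -0.5},
  {"tx": 0.16, "ty": 0.3, "tz": -0.16, "roll": -0.6},
  {"tx": 0.19, "ty": 0.36, "tz": -0.16, "roll": -0.637},
  {"tx": 0.222, "ty": 0.429, "tz": -0.16, "roll": -0.637},
])

```text
time: 6.2
tool_pos: [669.3, 168.6, 168.8]
tool_rot: [-3.141, 0.001, -3.022]
force: [1.6, -1.4, -1.2]
grip_width: 41.8
gripper_force: 31.1
```

Emit:
arm_command([
  {"tx": 0, "ty": 0, "tz": 0, "roll": 0},
  {"tx": 0, "ty": 0, "tz": 0, "roll": 0},
])

```text
time: 6.45
tool_pos: [668.4, 166.5, 168.0]
tool_rot: [-3.141, -0.001, -3.022]
force: [-0.2, 0.2, -0.7]
grip_width: 41.9
gripper_force: 31.1
```

Run:
```python
from h import *
s=state();print(s["tool_pos"],s["tool_rot"],s["grip_width"])
p=camera("wrist");np.savez("w3",**p);cv2.imwrite("pics/w3.png",p["pixels"])
for q in["slip","jaw0_knob","block_center"]: print(q,[(np.round(x["at"],1).tolist(),round(x["conf"],2)) for x in place_of(p,q)][:3])
hsv=cv2.cvtColor(p["pixels"],cv2.COLOR_BGR2HSV);m=cv2.inRange(hsv,(100,120,40),(125,255,255))
c=max(cv2.findContours(m,0,2)[0],key=cv2.contourArea)
w=toworld(p,c[:,0],12.5)[:,:2].astype(np.float32);print("slip",cv2.minAreaRect(w))
```

```text
[668.38521297 166.46878556 167.96797517] [-3.14116877e+00 -7.34999781e-04 -3.02216331e+00] 41.85092290420278
slip [([593.0, 167.2, 11.4], 0.63)]
jaw0_knob []
block_center [([666.2, 167.5, 176.6], 0.58)]
slip ((586.9791259765625, 171.13461303710938), (77.36429595947266, 68.00626373291016), 7.043079853057861)
```

View pics/w3.png

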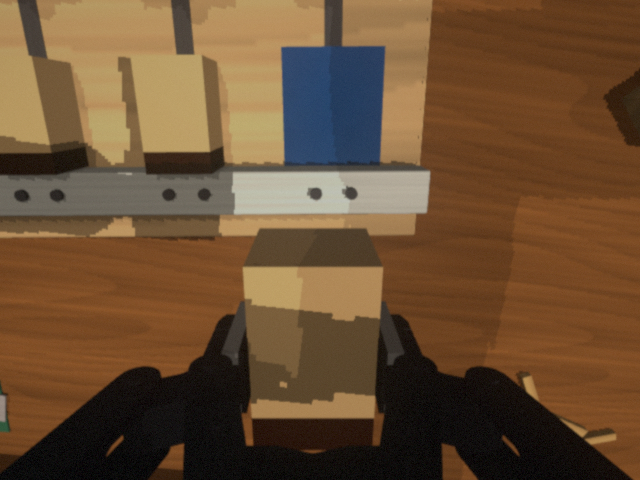

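The wrist view shows the slip's near edge from (283,47) to (384,46). The rail hides its far edge at row 164. The held block sits straight, with its back top edge at row 265 and its dark end towards the rail side.

Run:
```python
from h import *
p=dict(np.load("w3.npz"))
w=toworld(p,[[283,47],[384,46],[381,163],[285,163]],12.5)[:,:2];print("slip corners",w.round(1).tolist())
y=w[0]-w[1];print("width",np.linalg.norm(y)) 
r=toworld(p,[[233,169],[430,169]],40)[:,:2];print("rail",r.round(1).tolist())
for a,b in((w[0],w[1]),(w[3],w[0]),(w[2],w[1]),(r[0],r[1])):
    d=b-a;print("dir",np.degrees(np.arctan2(d[1],d[0])).round(2))
# press yaw estimate and centre
b=toworld(p,[[246,265],[382,265],[376,417],[254,417]],199)[:,:2];print("held",b.round(1).tolist(),np.linalg.norm(b[0]-b[1]),np.linalg.norm((b[2]+b[3]-b[0]-b[1])/2))
yaw=-3.02216;ax=-np.array([np.cos(yaw),np.sin(yaw)])
c=(b[0]+b[1])/2+35*ax;print("held centre",c.round(1), "tool yaw+pi deg",np.degrees(yaw+np.pi))
```

```text
slip corners [[552.6, 133.1], [543.9, 200.4], [621.0, 211.8], [629.4, 142.0]]
width 67.86325927140527
rail [[633.6, 109.3], [617.9, 240.0]]
dir 97.34
dir -173.4
dir -171.58
dir 96.84
held [[634.4, 143.1], [629.6, 183.3], [684.8, 190.9], [689.8, 149.6]] 40.45640641316356 55.78733136775374
held centre [666.8 167.4] tool yaw+pi deg 6.842986986743129
```

Emit:
arm_command([
  {"tx": 0.04, "ty": 0.007, "tz": 0, "roll": 0},
  {"tx": 0.077, "ty": 0.0136, "tz": 0, "roll": 0},
  {"tx": 0.077, "ty": 0.0136, "tz": 0.03, "roll": 0},
  {"tx": 0.077, "ty": 0.0136, "tz": 0.07, "roll": 0},
  {"tx": 0.077, "ty": 0.0136, "tz": 0.1, "roll": 0},
  {"tx": 0.077, "ty": 0.0136, "tz": 0.12, "roll": 0},
  {"tx": 0.077, "ty": 0.0136, "tz": 0.132, "roll": 0},
  {"tx": 0.077, "ty": 0.0136, "tz": 0.138, "roll": 0},
  {"tx": 0.077, "ty": 0.0136, "tz": 0.138, "roll": 0},
])

```text
time: 7.78
tool_pos: [590.9, 170.8, 30.5]
tool_rot: [3.142, 0.0, -3.023]
force: [-0.1, 0.5, -1.0]
grip_width: 41.7
gripper_force: 31.2
```

Run:
```python
from h import *
s=state();print(s["tool_pos"],s["tool_rot"],s["force"])
p=camera("wrist");q=camera("side")
cv2.imwrite("pics/a4.png",np.hstack([cv2.resize(p["pixels"],(400,300)),cv2.resize(q["pixels"][150:300,200:400],(400,300),interpolation=2)]))
```

```text
[590.89250824 170.79811369  30.48547216] [ 3.14156009e+00  3.04996146e-04 -3.02297671e+00] [-0.11961559  0.54454499 -1.03101179]
```

View pics/a4.png

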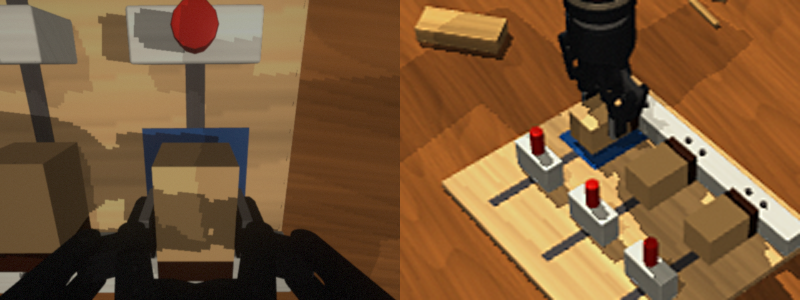

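The wrist half shows the block centred sideways on the slip: block 152–240, slip 143–249. The side half shows it in the left bay, clear of the rail. Now lowering it the last few millimetres.

Emit:
arm_command([
  {"tx": 0, "ty": 0, "tz": 0.004, "roll": 0},
  {"tx": 0, "ty": 0, "tz": 0.007, "roll": 0},
  {"tx": 0, "ty": 0, "tz": 0.0085, "roll": 0},
  {"tx": 0, "ty": 0, "tz": 0.0085, "roll": 0},
])

```text
time: 8.38
tool_pos: [590.6, 171.0, 21.6]
tool_rot: [-3.142, -0.0, -3.023]
force: [-0.8, 0.0, -0.5]
grip_width: 41.6
gripper_force: 31.2
```

Emit:
arm_command([
  {"tx": 0, "ty": 0, "tz": 0.0007, "roll": 0},
  {"tx": 0, "ty": 0, "tz": 0.0014, "roll": 0},
  {"tx": 0, "ty": 0, "tz": 0.0014, "roll": 0},
])

```text
time: 8.75
tool_pos: [590.8, 171.0, 21.3]
tool_rot: [-3.142, 0.0, -3.023]
force: [-4.2, -1.5, 10.1]
grip_width: 41.6
gripper_force: 32.4
```

Emit:
arm_command([
  {"tx": 0, "ty": 0, "tz": -0.0005, "roll": 0},
  {"tx": 0, "ty": 0, "tz": -0.0005, "roll": 0},
  {"tx": 0, "ty": 0, "tz": -0.0005, "roll": 0},
  {"tx": 0, "ty": 0, "tz": -0.0005, "roll": 0},
  {"tx": 0, "ty": 0, "tz": -0.0005, "roll": 0},
], hand=0)

```text
time: 9.38
tool_pos: [590.7, 171.0, 20.7]
tool_rot: [-3.142, -0.0, -3.023]
force: [0.6, 0.6, 0.0]
grip_width: 85.7
gripper_force: 0.0
```

Emit:
arm_command([
  {"tx": 0, "ty": 0, "tz": -0.03, "roll": 0},
  {"tx": 0, "ty": 0, "tz": -0.07, "roll": 0},
  {"tx": 0, "ty": 0, "tz": -0.12, "roll": 0},
  {"tx": 0.05, "ty": 0, "tz": -0.14, "roll": 0},
  {"tx": 0.07, "ty": 0, "tz": -0.14, "roll": 0},
  {"tx": 0.07, "ty": 0, "tz": -0.14, "roll": 0},
])

```text
time: 10.12
tool_pos: [520.4, 162.7, 161.3]
tool_rot: [3.142, 0.0, -3.022]
force: [0.8, -0.6, 0.8]
grip_width: 85.4
gripper_force: 0.0
```

Run:
```python
from h import *
s=state();print(s["tool_pos"],s["tool_rot"],s["grip_width"])
p=camera("wrist");np.savez("w5",**p);cv2.imwrite("pics/w5.png",p["pixels"])
hsv=cv2.cvtColor(p["pixels"],cv2.COLOR_BGR2HSV)
m=cv2.inRange(hsv,(0,150,40),(6,255,255))|cv2.inRange(hsv,(172,150,40),(180,255,255))
for c in cv2.findContours(m,0,2)[0]:
    if cv2.contourArea(c)>150: print(cv2.boundingRect(c))
for q in["jaw0_knob","jaw0_face","block_center"]: print(q,[(np.round(x["at"],1).tolist(),round(x["conf"],2)) for x in place_of(p,q)][:3])
```

```text
[520.35564548 162.69157549 161.33119316] [ 3.14157031e+00  2.52791628e-04 -3.02231801e+00] 85.39749711487516
(299, 191, 26, 36)
(122, 191, 42, 35)
jaw0_knob [([496.7, 155.9, 67.6], 0.6)]
jaw0_face [([508.3, 160.8, 30.4], 0.74), ([510.9, 59.5, 65.0], 0.44)]
block_center [([589.4, 171.8, 33.0], 0.89), ([508.3, 61.6, 64.3], 0.55)]
```

View pics/w5.png

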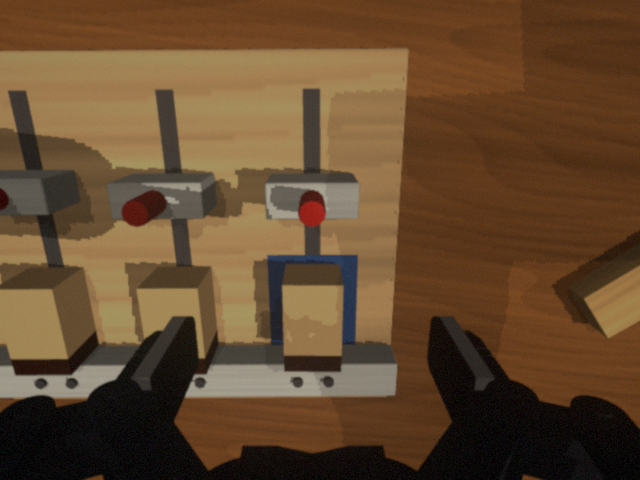

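The block stands upright on the slip, top face from (283,283) to (342,370), with its dark end at the rail. The top of the free bay's knob is at (312,210).

Run:
```python
from h import *
p=dict(np.load("w5.npz"))
k=toworld(p,[[312,211]],84)[0];print("knob",k)
b=toworld(p,[[283.5,284],[343,284],[342,370],[284.5,370]],52.5)[:,:2];print(b.round(1).tolist(),b.mean(0),np.linalg.norm(b[0]-b[1]),np.linalg.norm(b[1]-b[2]))
r=toworld(p,[[250,344],[388,344]],40);print("rail face",r.round(1).tolist())
print([np.degrees(np.arctan2(*(d[::-1]))) for d in (b[3]-b[0],b[2]-b[1])])
shift([k[0],k[1],57],np.radians(187))
```

```text
knob [495.19865687 159.96573743  84.        ]
[[556.4, 147.6], [551.6, 187.9], [620.3, 197.1], [625.3, 155.0]] [588.40863939 171.91784674] 40.56952190129411 69.26754875206151
rail face [[614.6, 127.0, 40.0], [602.2, 230.4, 40.0]]
[np.float64(6.12889104223929), np.float64(7.579593102332126)]
tcp [522.1 162.7 160.5] yaw -3.023 tx 0.0270 ty 0.0004 tz 0.1035 roll -0.0021
```

Emit:
arm_command([
  {"tx": 0.027, "ty": 0, "tz": 0, "roll": 0},
  {"tx": 0.027, "ty": 0, "tz": 0.04, "roll": 0},
  {"tx": 0.027, "ty": 0, "tz": 0.075, "roll": 0},
  {"tx": 0.027, "ty": 0, "tz": 0.095, "roll": 0},
  {"tx": 0.027, "ty": 0, "tz": 0.103, "roll": 0},
  {"tx": 0.027, "ty": 0, "tz": 0.103, "roll": 0},
])

```text
time: 11.08
tool_pos: [494.6, 159.5, 57.5]
tool_rot: [-3.142, -0.001, -3.023]
force: [-0.3, -0.2, 0.3]
grip_width: 85.3
gripper_force: 0.0
```

Emit:
arm_command([
  {"tx": 0, "ty": 0, "tz": 0, "roll": 0},
  {"tx": 0, "ty": 0, "tz": 0, "roll": 0},
  {"tx": 0, "ty": 0, "tz": 0, "roll": 0},
  {"tx": 0, "ty": 0, "tz": 0, "roll": 0},
  {"tx": 0, "ty": 0, "tz": 0, "roll": 0},
  {"tx": 0, "ty": 0, "tz": 0, "roll": 0},
  {"tx": 0, "ty": 0, "tz": 0, "roll": 0},
], hand=1, squeeze=25)

```text
time: 11.95
tool_pos: [494.6, 159.1, 58.1]
tool_rot: [-3.141, 0.0, -3.023]
force: [-1.1, -3.8, 6.1]
grip_width: 14.9
gripper_force: 24.8
```

Emit:
arm_command([
  {"tx": -0.004, "ty": 0, "tz": 0, "roll": 0},
  {"tx": -0.008, "ty": 0, "tz": 0, "roll": 0},
  {"tx": -0.012, "ty": 0, "tz": 0, "roll": 0},
  {"tx": -0.016, "ty": 0, "tz": 0, "roll": 0},
  {"tx": -0.02, "ty": 0, "tz": 0, "roll": 0},
  {"tx": -0.024, "ty": 0, "tz": 0, "roll": 0},
  {"tx": -0.028, "ty": 0, "tz": 0, "roll": 0},
  {"tx": -0.032, "ty": 0, "tz": 0, "roll": 0},
  {"tx": -0.036, "ty": 0, "tz": 0, "roll": 0},
  {"tx": -0.04, "ty": 0, "tz": 0, "roll": 0},
])

```text
time: 13.2
tool_pos: [534.0, 164.0, 58.2]
tool_rot: [-3.141, -0.0, -3.023]
force: [-3.0, -2.4, 7.8]
grip_width: 15.1
gripper_force: 25.0
```

Emit:
arm_command([
  {"tx": -0.001, "ty": 0, "tz": 0, "roll": 0},
  {"tx": -0.002, "ty": 0, "tz": 0, "roll": 0},
  {"tx": -0.003, "ty": 0, "tz": 0, "roll": 0},
  {"tx": -0.004, "ty": 0, "tz": 0, "roll": 0},
  {"tx": -0.005, "ty": 0, "tz": 0, "roll": 0},
  {"tx": -0.006, "ty": 0, "tz": 0, "roll": 0},
  {"tx": -0.006, "ty": 0, "tz": 0, "roll": 0},
])

```text
time: 14.08
tool_pos: [540.0, 164.8, 58.2]
tool_rot: [-3.141, -0.0, -3.023]
force: [-3.0, -1.6, 7.2]
grip_width: 15.7
gripper_force: 24.9
```

Emit:
arm_command([
  {"tx": -0.0007, "ty": 0, "tz": 0, "roll": 0},
  {"tx": -0.0014, "ty": 0, "tz": 0, "roll": 0},
  {"tx": -0.002, "ty": 0, "tz": 0, "roll": 0},
  {"tx": -0.002, "ty": 0, "tz": 0, "roll": 0},
])

```text
time: 14.58
tool_pos: [541.8, 165.0, 58.1]
tool_rot: [-3.141, -0.0, -3.023]
force: [-2.8, -2.7, 7.2]
grip_width: 15.1
gripper_force: 25.0
```

Emit:
arm_command([
  {"tx": -0.0005, "ty": 0, "tz": 0, "roll": 0},
  {"tx": -0.001, "ty": 0, "tz": 0, "roll": 0},
  {"tx": -0.001, "ty": 0, "tz": 0, "roll": 0},
])

```text
time: 14.95
tool_pos: [542.7, 165.2, 58.1]
tool_rot: [-3.141, -0.0, -3.023]
force: [-3.8, -2.3, 7.3]
grip_width: 15.4
gripper_force: 25.0
```

Emit:
arm_command([
  {"tx": -0.0005, "ty": 0, "tz": 0, "roll": 0},
  {"tx": -0.001, "ty": 0, "tz": 0, "roll": 0},
  {"tx": -0.001, "ty": 0, "tz": 0, "roll": 0},
])

```text
time: 15.32
tool_pos: [543.2, 165.2, 58.1]
tool_rot: [-3.141, -0.001, -3.023]
force: [-5.0, -2.6, 9.8]
grip_width: 15.4
gripper_force: 25.2
```

Emit:
arm_command([
  {"tx": -0.0005, "ty": 0, "tz": 0, "roll": 0},
  {"tx": -0.001, "ty": 0, "tz": 0, "roll": 0},
  {"tx": -0.001, "ty": 0, "tz": 0, "roll": 0},
])

```text
time: 15.7
tool_pos: [543.2, 165.2, 58.1]
tool_rot: [-3.141, -0.003, -3.023]
force: [-9.5, -2.8, 13.6]
grip_width: 14.6
gripper_force: 25.5
```

Emit:
arm_command([
  {"tx": -0.0003, "ty": 0, "tz": 0, "roll": 0},
  {"tx": -0.0006, "ty": 0, "tz": 0, "roll": 0},
  {"tx": -0.0006, "ty": 0, "tz": 0, "roll": 0},
])

```text
time: 16.08
tool_pos: [543.2, 165.2, 58.1]
tool_rot: [-3.141, -0.004, -3.023]
force: [-10.7, -3.5, 16.1]
grip_width: 14.7
gripper_force: 25.7
```

Run:
```python
from h import *
print(state()["force"])
q=camera("side");p=camera("wrist")
cv2.imwrite("pics/a6.png",np.hstack([cv2.resize(p["pixels"],(400,300)),cv2.resize(q["pixels"][180:270,250:370],(400,300),interpolation=2)]))
```

```text
[-10.69279736  -3.45842182  16.12668103]
```

View pics/a6.png

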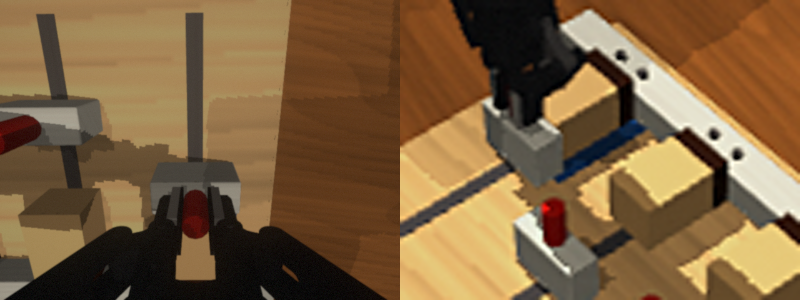

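The jaw face is against the block and the dark end is against the rail, with the force risen to about 11 N. Letting go and lifting clear.

Emit:
arm_command([
  {"tx": 0, "ty": 0, "tz": 0, "roll": 0},
  {"tx": 0, "ty": 0, "tz": 0, "roll": 0},
  {"tx": 0, "ty": 0, "tz": 0, "roll": 0},
  {"tx": 0, "ty": 0, "tz": 0, "roll": 0},
  {"tx": 0, "ty": 0, "tz": 0, "roll": 0},
], hand=0)

```text
time: 16.8
tool_pos: [545.6, 165.6, 57.7]
tool_rot: [3.142, -0.0, -3.023]
force: [1.1, 0.1, -0.2]
grip_width: 85.7
gripper_force: 0.0
```

Emit:
arm_command([
  {"tx": 0, "ty": 0, "tz": -0.03, "roll": 0},
  {"tx": 0, "ty": 0, "tz": -0.07, "roll": 0},
  {"tx": 0, "ty": 0, "tz": -0.12, "roll": 0},
  {"tx": 0.03, "ty": 0, "tz": -0.15, "roll": 0},
  {"tx": 0.03, "ty": 0, "tz": -0.15, "roll": 0},
  {"tx": 0.03, "ty": 0, "tz": -0.15, "roll": 0},
])

```text
time: 17.55
tool_pos: [516.0, 162.0, 207.3]
tool_rot: [-3.142, -0.0, -3.023]
force: [-0.4, 0.2, 0.1]
grip_width: 85.7
gripper_force: 0.0
```

Run:
```python
from h import *
print(state()["force"],state()["tool_pos"])
q=camera("side");p=camera("wrist")
cv2.imwrite("pics/a7.png",np.hstack([p["pixels"][100:400,100:500],cv2.resize(q["pixels"][180:270,250:370],(400,300),interpolation=2)]))
```

```text
[-0.42289197  0.20208185  0.07356685] [515.98209489 162.00460492 207.2792754 ]
```

View pics/a7.png

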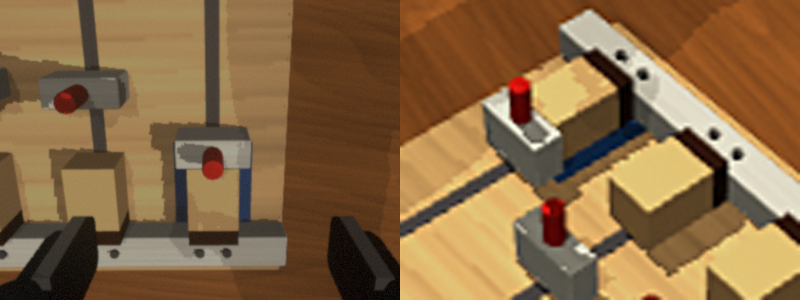

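The block is upright and centred on the slip, nipped between the jaw (212,140) and the rail. The gripper is clear of everything.

```bash
python3 -c "
from station import *
print(hand_in())"
```

```text
the job is handed in; nothing more can be done
None
```

The job is handed in: the two-tone block stands upright on the blue slip in the left bay, dark end to the rail and nipped snug by its jaw, with the gripper clear and nothing else touched.

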